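# Find the high spot of a lapping platen with the plunger dial indicator

## Task

Check this out-of-round platen: slide the dial indicator by its yellow post all the way in to its stop so that its sprung plunger presses on the platen's rim, then turn the platen with the red crank handle and find the one place on the rim that reads highest all the way round (there is also a lower, false bump). Leave the platen standing with that highest spot right under the plunger and let go; do not disturb the loose things round about.

Things in the scene. Friction and masses are not known exactly. Their poses are not given: they have to be found in the camera images.
- stand: Run-out stand: white deck 190 x 390 mm on dark legs; origin on the table right under point spindle; its z is vertical. The deck leans 0.6 rad (34 deg) towards the stand's +x, about away from the robot. DECK COORDINATES from spindle, in stand axes: u downhill = (cos 0.6, 0, -sin 0.6), v = +y (level), w = deck normal (sin 0.6, 0, cos 0.6). Crank handle and yellow post stand along w.
- spindle (a point): Where the spindle axis meets the deck surface, 85 mm above the table (axes as the stand's, not leaning). On the spindle rides an aluminium platen, 150 mm diameter, w = 26 to 40 mm. The indicator stands at its +v side, plunger pointing along -v at the axis. The crank bar reaches up to w = 54 mm, the dial to 53 mm. Legs and deck end at v = -98 and 292 mm.
- plunger_tip (a point): Brass tip of the plunger, at u = 0, w = 33 mm; when it rests on the rim its distance from the spindle axis is the rim's radius there: 75 mm on the round, 78 mm on a false bump, 80 mm at the peak of the one broad high spot (0.2 mm less at 7 deg, 0.5 mm at 10 deg, all gone at 34 deg to each side). Where bump and high spot lie relative to the crank differs each time.
- crank (a joint): Angle of crank and platen (rad), which turn together, without limit. 0: handle uphill, on the robot's side; grows counter-clockwise seen from above: handle at u = -50 cos(angle), v = -50 sin(angle) mm. Stiff (about 0.12 N m, 3 N at the handle); stays where it is left. Starts within 0.5 rad of 0.
- crank_grip (a point): Point on the axis of the red crank handle, a sleeve of 22 mm diameter from w = 56 to 104 mm (this point at w = 86 mm), 50 mm from the spindle axis. The sleeve spins freely on its pin, so a hand holding it need not turn.
- carriage (a joint): Travel of the indicator's carriage towards the platen (m): 0 drawn back, 0.040 against its stop (fully in), where the plunger is pressed 2 mm by the round part of the rim. Slides along -v with about 6 N of friction and stays where it is left.
- carriage_grip (a point): Point on the axis of the yellow post of the carriage, 24 mm diameter, from w = 18 to 100 mm (this point at w = 85 mm). At u = 0, v = 255 mm minus the carriage's travel. Its frame is the deck's: x = u, y = v, z = w.
- plunger (a joint): How far the brass-tipped sprung plunger is pressed in (m), 0 free, 0.012 at most; about 1.6 N plus 0.2 N per mm. With the carriage fully in, about 0.002 on the round rim, 0.005 on the false bump, 0.007 on the peak of the high spot.
- needle (a joint): Angle of the red needle (40 mm long) of the white dial, rad, geared to the plunger: 0.4 rad per mm, clockwise as the plunger is pressed in; at 0 its long end points along +v, to the yellow post. About 2.8 rad on the peak of the high spot.
- dial_center (a point): Centre of the dial face (dial 80 mm diameter), 65 mm from the yellow post on the platen's side, at w = 51 mm.
- bottle: Loose bystander: blue bottle, 60 mm diameter, 150 mm tall; origin under its centre.
- mount: Loose bystander: black embedded specimen, 40 mm diameter, 25 mm high; origin under its centre.
- driver: Loose bystander: screwdriver 170 mm long lying on the table along its x.
- jar: Loose bystander: amber jar, 56 mm diameter, 70 mm tall; origin under its centre.
- mug: Loose bystander: white mug, 80 mm diameter, 90 mm tall; origin under its centre.

How it is judged:
By the outcome, as a careful person would: the job done as asked, in the order asked, and still so for the second after the job is handed in, with the robot touching nothing.
It also fails if it takes over 72 s, if anything falls off the work surface, if the arm or the gripper's body presses on something with over 40 N, if the wrist force passes 120 N, or if a joint passes its speed limit or range.

## Robot

A 6-joint arm with a two-finger parallel gripper is mounted at the origin on the work surface. World frame = base frame: x ahead of the robot, y to its left, z up, the work surface at z = 0. Lengths are in m, angles in rad, forces in N, time in s.
With the tool pointing down it reaches from about 0.35 to 0.775 m from the base axis. Payload 7.3 kg.
Tool frame: the origin (TCP) lies at the very end of the fingers, on their centre line; the grasp point (between the pads) lies 19 mm behind it (robot.hold_point_z is the distance from the TCP to the grasp point, in m); z points along the fingers, y is the direction in which the jaws open and shut (so a half turn about z gives the same grasp; the last joint's range is limited). The gripper opens to 92 mm and grips with 3 to 60 N. Pads are 19 mm wide; open, the fingers measure 130 mm over their backs; the gripper's body (75 mm by 190 mm) begins 47 mm behind the grasp point.
Start: joints at [-1.34, 0.342, 1.524, -0, 1.275, -0.146], TCP at [0.193, -0.488, 0.227] pointing down, gripper open.
Joint ranges: [-2.53, 2.53], [-0.77, 2.02], [0.04, 2.7], [-1, 4.14], [0.28, 2.66], [-3.11, 3.11]. Speed limits (rad/s): [2.57, 2.57, 3.14, 3.14, 3.14, 3.14].

## Interface

Orientations are given as [roll, pitch, yaw] about the fixed x, y, z axes, in that order (R = Rz(yaw) Ry(pitch) Rx(roll)).
In Python, from cell import monitor, viewer, robot gives the robot as it stands.
- The arm moves only by the tool move_arm, never from a script. Its argument "deltas" is a list of rows, each an object of numbers: "x", "y", "z": the shift along the tool's x, y, z in m; "wx", "wy", "wz": the turn, a rotation vector about the tool's x, y, z in degrees; "hand": the opening, from 0 (shut) to 1 (fully open). In form: [{"x": .., "y": .., "z": .., "wx": .., "wy": .., "wz": .., "hand": ..}, ...]. A call has 1 to 8 rows; each row is the pose to reach, as a shift and turn from the pose commanded when the call began, along the tool's axes at that moment; what a row does not reach only later rows make up. A row lasts 1/8 s, in which the tool goes at most 62.5 mm and 10.7 degrees, less where a joint would pass 70% of its speed; a pose out of reach is approached as far as the arm can. A call with a gripper value outside its range is refused whole. The fingers move at their own pace and stop on an object; "grip_force" is the grip in N (left out, the last holds). Time passes only in rows, so rows that repeat a pose let the fingers close. It gives the time, the measured TCP pose, the force and the opening at its end, in the units of the state.
- monitor.observe(): the state, without advancing time (a new reading comes with each control period).
- viewer.read_camera(name): name is "side" or "top" or "wrist"; returns the picture (420x560x3 uint8, red, green, blue); there is no depth.
- viewer.camera_params(name): a dict with "camera_matrix" (3x3 intrinsics, pixels), "R" (3x3) and "t" (3): a world point X has camera coordinates R X + t. Camera axes: x right, y down, z forward; pixel columns grow to the right and rows downward; lengths in m; the calibration is good to about 2 mm. A picture is of the moment at which its call begins: read the wrist's pose just before it. camera_params takes no time and is no camera call; for the wrist camera it gives the pose at the moment of the call.
- robot.hand_in(): hands the job in, once; it reports no verdict.
The state is a dict: "time": time; "qpos": joint angles; "qvel": joint speeds; "joint_efforts": joint torques, N m; "tool_pos": TCP position; "tool_rot": TCP orientation; "contact_force": force on the tool from outside, world axes, zero at the start; "torque": the same for the moment, N m; "opening": finger opening in m.
Only numpy, scipy, OpenCV 4.12 (cv2) and the standard library are available. Lean on these libraries where they do the work, as an engineer would, in place of code of your own. Each camera call takes 0.05 s, during which the arm holds its last target. There are 200 camera calls.

## Working session

There is one attempt and no reset: what is moved stays moved. The work goes in short steps, Python scripts to look and compute and a tool call to move; the robot and the scene stay as the last step left them, time stands still between calls to the robot, and variables do not carry over. Pictures are saved under pics/ and viewed, about 8 in all and at most 12, crops included, and the job is handed in when it is done.

Besides the shell and the picture viewer there is one more tool, called after "Emit:" in YAML: its name, and indented under it one key for each argument. move_arm: Moves the arm, as the interface text tells. Its arguments: {"type":"object","properties":{"deltas":{"type":"array","items":{"type":"object","properties":{"x":{"type":"number"},"y":{"type":"number"},"z":{"type":"number"},"wx":{"type":"number"},"wy":{"type":"number"},"wz":{"type":"number"},"hand":{"type":"number"}}}},"grip_force":{"type":"number"}},"required":["deltas"]}

```bash
ls; mkdir -p pics
python3 - <<'E'
from cell import monitor, viewer, robot
import cv2,numpy as np
s=monitor.observe();print(s['time'],s['tool_pos'],s['tool_rot'],s['opening'])
a=viewer.read_camera('side');b=viewer.read_camera('top')
for n in('side','top'):
  p=viewer.camera_params(n);print(n,p['camera_matrix'],p['R'],p['t'])
cv2.imwrite('pics/side0.png',a[:,:,::-1]);cv2.imwrite('pics/top0.png',b[:,:,::-1])
E
```

```text
pics
0.0 [ 0.19309696 -0.48777841  0.22605493] [-3.14012051e+00 -1.88547782e-04  3.76803530e-01] 0.09202209306856757
side [[508.96392187   0.         277.92083863]
 [  0.         508.96392187 209.33785855]
 [  0.           0.           1.        ]] [[ 0.98274601 -0.18440098  0.01437253]
 [-0.09216704 -0.55559996 -0.82632555]
 [ 0.16036062  0.81074346 -0.56300933]] [-0.55190278  0.15187554  1.02151324]
top [[509.19278213   0.         275.64111435]
 [  0.         509.19278213 206.17832757]
 [  0.           0.           1.        ]] [[-0.00424546 -0.99998945 -0.00175236]
 [-0.9871043   0.00447116 -0.16001595]
 [ 0.16002209  0.00105042 -0.98711287]] [-0.04064681  0.55930743  1.10451597]
```

View pics/side0.png

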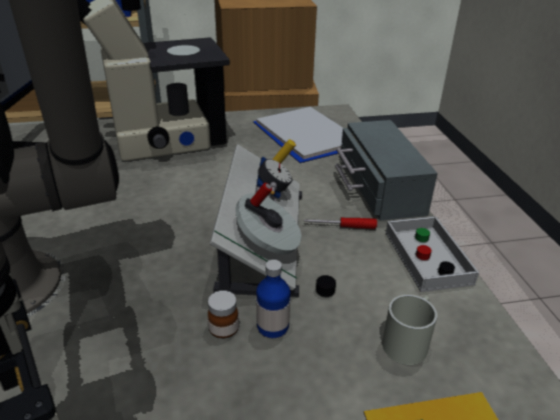

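View pics/top0.png

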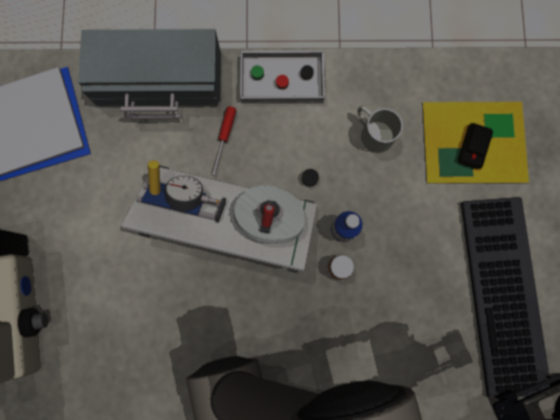

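```bash
cat > h.py <<'E'
from cell import monitor, viewer, robot
import cv2,numpy as np
from scipy.spatial.transform import Rotation as Ro
from scipy.optimize import least_squares
def cam(n):
    p=viewer.camera_params(n);return p['camera_matrix'],p['R'],p['t']
def proj(c,X):
    q=c[1]@X+c[2];return (c[0]@(q/q[2]))[:2]
def tri(obs):  # [(cam,px)]
    A=[];b=[]
    for c,p in obs:
        C=-c[1].T@c[2];d=c[1].T@np.linalg.inv(c[0])@[*p,1];d/=np.linalg.norm(d)
        M=np.eye(3)-np.outer(d,d);A.append(M);b.append(M@C)
    X=np.linalg.lstsq(np.vstack(A),np.hstack(b),rcond=None)[0]
    return X,[np.round(proj(c,X)-p,1) for c,p in obs]
def blob(img,col,box):
    h=cv2.cvtColor(img,cv2.COLOR_RGB2HSV).astype(int);H,S,V=h[...,0],h[...,1],h[...,2]
    m={'y':(H>15)&(H<35)&(S>120)&(V>70),'r':((H<8)|(H>172))&(S>130)&(V>50)}[col]
    k=np.zeros(m.shape,bool);x0,y0,x1,y1=box;k[y0:y1,x0:x1]=1
    n,l,st,ce=cv2.connectedComponentsWithStats((m&k).astype(np.uint8))
    i=1+st[1:,4].argmax();ys,xs=np.nonzero(l==i);P=np.c_[xs,ys].astype(float);c=P.mean(0)
    d=np.linalg.svd(P-c,full_matrices=False)[2][0]
    t=(P-c)@d
    e=[c+d*t.min(),c+d*t.max()]
    return len(P),c,e
E
python3 - <<'E'
from h import *
a=cv2.imread('pics/side0.png')[:,:,::-1].copy();b=cv2.imread('pics/top0.png')[:,:,::-1].copy()
cs,ct=cam('side'),cam('top')
for n,col,bs,bt in(('post','y',(265,130,305,170),(140,155,165,200)),('handle','r',(245,175,280,215),(250,195,290,240))):
    A=blob(a,col,bs);B=blob(b,col,bt);print(n,A,B)
    print(' centre',tri([(cs,A[1]),(ct,B[1])]))
    for i in 0,1:
        for j in 0,1: print(i,j,tri([(cs,A[2][i]),(ct,B[2][j])]))
x=cv2.resize(b[140:290,110:350],None,fx=3.3,fy=3.3,interpolation=cv2.INTER_CUBIC)
cv2.imwrite('pics/topc.png',np.clip(x[:,:,::-1]*1.5,0,255))
E
```

```text
post (204, array([283.90196078, 150.65686275]), [array([292.2132722, 141.0496117]), array([275.10719454, 160.82295122])]) (325, array([153.49538462, 176.65846154]), [array([152.87496011, 160.88690427]), array([154.17884008, 194.03230294])])
 centre (array([0.61029117, 0.21104774, 0.14193931]), [array([-1.4,  0.3]), array([ 0.1, -1.6])])
0 0 (array([0.63306299, 0.20715618, 0.1683622 ]), [array([ 0.4, -0.1]), array([-0. ,  0.4])])
0 1 (array([0.59730037, 0.19798483, 0.17056655]), [array([-13.8,   1.9]), array([  2.3, -15.8])])
1 0 (array([0.6199656 , 0.21961157, 0.11737021]), [array([10.5, -2.8]), array([-0.4, 12.3])])
1 1 (array([0.58442208, 0.21494711, 0.11360516]), [array([-3.7,  0.6]), array([ 0.4, -4.2])])
handle (199, array([259.98492462, 194.09045226]), [array([268.05455932, 184.59622902]), array([252.16529231, 203.29053847])]) (165, array([267.2      , 216.6969697]), [array([269.22735623, 206.26670214]), array([265.34108071, 226.26066909])])
 centre (array([ 0.51754507, -0.02648144,  0.17922843]), [array([-0.6,  0.1]), array([ 0. , -0.6])])
0 0 (array([ 0.53366275, -0.03079612,  0.20192992]), [array([-0.,  0.]), array([ 0., -0.])])
0 1 (array([ 0.51487354, -0.0249682 ,  0.19717403]), [array([-10.3,   1.4]), array([  1. , -10.1])])
1 0 (array([ 0.52101343, -0.0298264 ,  0.16456048]), [array([ 9.3, -2. ]), array([-0.2,  9.1])])
1 1 (array([ 0.50190173, -0.02231301,  0.15676006]), [array([-1. ,  0.2]), array([ 0., -1.])])[ WARN:0@0.752] global loadsave.cpp:1063 imwrite_ Unsupported depth image for selected encoder is fallbacked to CV_8U.
```

View pics/topc.png

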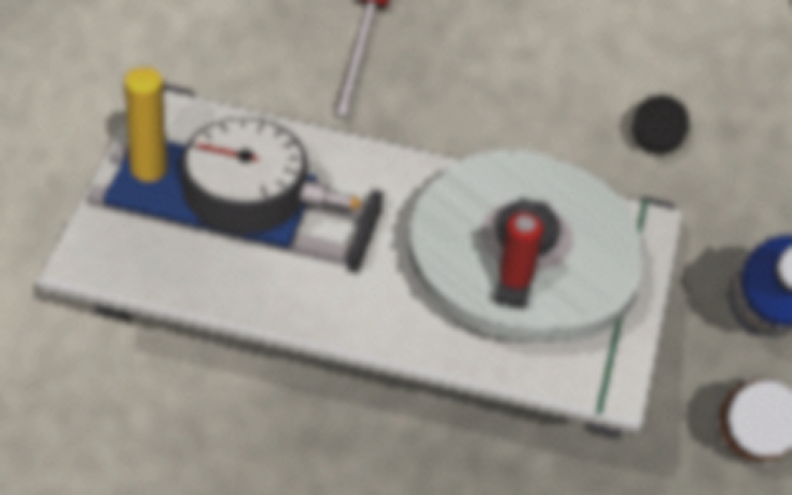

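```bash
cat >> h.py <<'E'
def frame(psi):
    c,s=np.cos(.6),np.sin(.6);Z=Ro.from_euler('z',psi).as_matrix()
    return Z@np.array([[c,0,s],[0,1,0],[-s,0,c]])   # columns u v w
def pt(q,u,v,w): return np.array([q[0],q[1],.085])+frame(q[2])@[u,v,w]
def han(q,w): return pt(q,-.05*np.cos(q[3]),-.05*np.sin(q[3]),w)
E
python3 - <<'E'
from h import *
P=[(.631,.207,.1675),(.532,-.0305,.200),(.503,-.0225,.157)]
cs,ct=cam('side'),cam('top')
def res(q):
    return np.r_[pt(q,0,.255,.100)-P[0],han(q,.104)-P[1],han(q,.056)-P[2],(proj(ct,pt(q,0,0,.04))-[269.4,213.6])/500]*1000
r=least_squares(res,[.52,-.02,-.24,.1]);q=r.x;print(q,r.fun.round(1))
np.save('q.npy',q)
print('handle86',han(q,.086),'post85',pt(q,0,.255,.085))
print('frame',frame(q[2]).round(3))
E
```

```text
[ 0.51239536 -0.02534014 -0.25407485 -0.00330943] [ 0.1  0.3  0.  -2.7  0.9 -0.9  0.1 -0.3  2.5  1.  -2.6]
handle86 [ 0.51949553 -0.027013    0.18421083] post85 [0.62294343 0.20940995 0.15515353]
frame [[ 0.799  0.251  0.547]
 [-0.207  0.968 -0.142]
 [-0.565  0.     0.825]]
```

```bash
cat >> h.py <<'E'
def delta(tgt,yaw=None,roll=np.pi,pitch=0):
    s=monitor.observe();R=Ro.from_euler('xyz',s['tool_rot'])
    R1=R if yaw is None else Ro.from_euler('xyz',[roll,pitch,yaw])
    d=R.inv().apply(np.array(tgt)-s['tool_pos']);w=(R.inv()*R1).as_rotvec(degrees=True)
    print('t %.2f'%s['time'],'d',d.round(4),'w',w.round(1),'F',np.round(s['contact_force'],1),'op %.4f'%s['opening'])
E
python3 -c "
from h import *
q=np.load('q.npy');p=pt(q,0,.255,.085)
delta([p[0]-.02,p[1],.29],q[2])"
```

```text
t 0.10 d [ 0.6376 -0.4976 -0.0631] w [-0.1  0.  36.1] F [1.2 0.  0.2] op 0.0924
```

Emit:
move_arm:
  deltas:
    - {"x": 0.638,"y": -0.498,"z": -0.063,"wz": 36,"hand": 0.65}
    - {"x": 0.638,"y": -0.498,"z": -0.063,"wz": 36,"hand": 0.65}
    - {"x": 0.638,"y": -0.498,"z": -0.063,"wz": 36,"hand": 0.65}
    - {"x": 0.638,"y": -0.498,"z": -0.063,"wz": 36,"hand": 0.65}
    - {"x": 0.638,"y": -0.498,"z": -0.063,"wz": 36,"hand": 0.65}
    - {"x": 0.638,"y": -0.498,"z": -0.063,"wz": 36,"hand": 0.65}
    - {"x": 0.638,"y": -0.498,"z": -0.063,"wz": 36,"hand": 0.65}
    - {"x": 0.638,"y": -0.498,"z": -0.063,"wz": 36,"hand": 0.65}

```text
schema error: expected keys x, y, z, wx, wy, wz, hand
```

```bash
python3 -c "
from h import *
q=np.load('q.npy');p=pt(q,0,.255,.085)
delta([p[0]-.02,p[1],.29],q[2])"
```

```text
t 0.10 d [ 0.6376 -0.4976 -0.0631] w [-0.1  0.  36.1] F [1.2 0.  0.2] op 0.0924
```

Emit:
move_arm:
  deltas:
    - {"x": 0.638,"y": -0.498,"z": -0.063,"wx": 0,"wy": 0,"wz": 36,"hand": 0.65}
    - {"x": 0.638,"y": -0.498,"z": -0.063,"wx": 0,"wy": 0,"wz": 36,"hand": 0.65}
    - {"x": 0.638,"y": -0.498,"z": -0.063,"wx": 0,"wy": 0,"wz": 36,"hand": 0.65}
    - {"x": 0.638,"y": -0.498,"z": -0.063,"wx": 0,"wy": 0,"wz": 36,"hand": 0.65}
    - {"x": 0.638,"y": -0.498,"z": -0.063,"wx": 0,"wy": 0,"wz": 36,"hand": 0.65}
    - {"x": 0.638,"y": -0.498,"z": -0.063,"wx": 0,"wy": 0,"wz": 36,"hand": 0.65}
    - {"x": 0.638,"y": -0.498,"z": -0.063,"wx": 0,"wy": 0,"wz": 36,"hand": 0.65}
    - {"x": 0.638,"y": -0.498,"z": -0.063,"wx": 0,"wy": 0,"wz": 36,"hand": 0.65}

```text
time: 1.1
tool_pos: [0.4413, -0.0656, 0.2648]
tool_rot: [3.141, -0.0, -0.252]
contact_force: [1.1, -1.5, -0.3]
opening: 0.0596
```

```bash
python3 -c "
from h import *
q=np.load('q.npy');p=pt(q,0,.255,.085)
delta([p[0]-.02,p[1],.29],q[2])"
```

```text
t 1.10 d [ 0.0881 -0.3066 -0.0252] w [ 0.  -0.   0.1] F [ 1.1 -1.5 -0.3] op 0.0596
```

Emit:
move_arm:
  deltas:
    - {"x": 0.088,"y": -0.306,"z": -0.025,"wx": 0,"wy": 0,"wz": 0,"hand": 0.65}
    - {"x": 0.088,"y": -0.306,"z": -0.025,"wx": 0,"wy": 0,"wz": 0,"hand": 0.65}
    - {"x": 0.088,"y": -0.306,"z": -0.025,"wx": 0,"wy": 0,"wz": 0,"hand": 0.65}
    - {"x": 0.088,"y": -0.306,"z": -0.025,"wx": 0,"wy": 0,"wz": 0,"hand": 0.65}
    - {"x": 0.088,"y": -0.306,"z": -0.025,"wx": 0,"wy": 0,"wz": 0,"hand": 0.65}
    - {"x": 0.088,"y": -0.306,"z": -0.025,"wx": 0,"wy": 0,"wz": 0,"hand": 0.65}
    - {"x": 0.088,"y": -0.306,"z": -0.025,"wx": 0,"wy": 0,"wz": 0,"hand": 0.65}

```text
time: 1.98
tool_pos: [0.6018, 0.2069, 0.2887]
tool_rot: [3.14, 0.001, -0.251]
contact_force: [0.1, -1.3, -0.6]
opening: 0.0599
```

Run:
```python
from h import *
c=cam('wrist');a=viewer.read_camera('wrist');cv2.imwrite('pics/w1.png',a[:,:,::-1])
q=np.load('q.npy');print('pred post85,100',proj(c,pt(q,0,.255,.085)),proj(c,pt(q,0,.255,.1)),'handle86',proj(c,han(q,.086)))
print(blob(a,'y',(0,0,560,420)))
delta(pt(q,0,.255,.085)-[0,0,.019],q[2])
```

```text
pred post85,100 [267.52647103 168.7173386 ] [267.09247051 160.3380564 ] handle86 [604.46434687 229.63893682]
(1463, array([269.80861244, 179.41148325]), [array([267.81501737, 150.87320853]), array([271.94569604, 210.00379351])])
t 2.02 d [ 0.0199 -0.0087  0.1531] w [0.1 0.1 0.1] F [-0.8  0.3 -0.2] op 0.0596
```

View pics/w1.png

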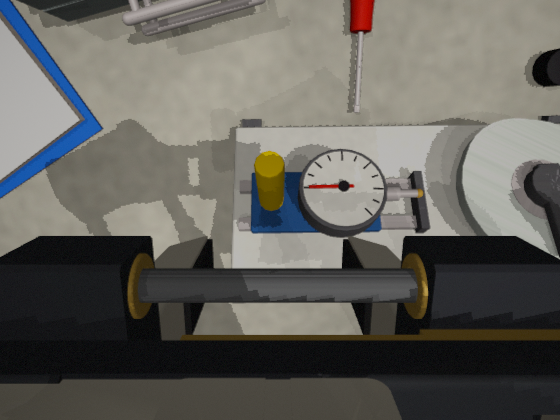

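Emit:
move_arm:
  deltas:
    - {"x": 0.01,"y": -0.009,"z": 0.05,"wx": 0,"wy": 0,"wz": 0,"hand": 0.65}
    - {"x": 0.02,"y": -0.009,"z": 0.1,"wx": 0,"wy": 0,"wz": 0,"hand": 0.65}
    - {"x": 0.02,"y": -0.009,"z": 0.152,"wx": 0,"wy": 0,"wz": 0,"hand": 0.65}
    - {"x": 0.02,"y": -0.009,"z": 0.152,"wx": 0,"wy": 0,"wz": 0,"hand": 0.65}
    - {"x": 0.02,"y": -0.009,"z": 0.152,"wx": 0,"wy": 0,"wz": 0,"hand": 0.15}
    - {"x": 0.02,"y": -0.009,"z": 0.152,"wx": 0,"wy": 0,"wz": 0,"hand": 0.15}
    - {"x": 0.02,"y": -0.009,"z": 0.152,"wx": 0,"wy": 0,"wz": 0,"hand": 0.15}
    - {"x": 0.02,"y": -0.009,"z": 0.152,"wx": 0,"wy": 0,"wz": 0,"hand": 0.15}
  grip_force: 30

```text
time: 3.02
tool_pos: [0.6239, 0.2098, 0.1389]
tool_rot: [3.14, -0.002, -0.251]
contact_force: [-2.4, -6.7, 3.4]
opening: 0.0241
```

Emit:
move_arm:
  deltas:
    - {"x": 0,"y": 0.012,"z": 0,"wx": 0,"wy": 0,"wz": 0,"hand": 0.15}
    - {"x": 0,"y": 0.024,"z": 0,"wx": 0,"wy": 0,"wz": 0,"hand": 0.15}
    - {"x": 0,"y": 0.034,"z": 0,"wx": 0,"wy": 0,"wz": 0,"hand": 0.15}
    - {"x": 0,"y": 0.039,"z": 0,"wx": 0,"wy": 0,"wz": 0,"hand": 0.15}
    - {"x": 0,"y": 0.042,"z": 0,"wx": 0,"wy": 0,"wz": 0,"hand": 0.15}
    - {"x": 0,"y": 0.042,"z": 0,"wx": 0,"wy": 0,"wz": 0,"hand": 0.15}

```text
time: 3.78
tool_pos: [0.6148, 0.1722, 0.139]
tool_rot: [-3.136, -0.004, -0.251]
contact_force: [5.0, 8.9, 2.3]
opening: 0.0236
```

Emit:
move_arm:
  deltas:
    - {"x": 0,"y": 0.003,"z": 0,"wx": 0,"wy": 0,"wz": 0,"hand": 0.15}
    - {"x": 0,"y": 0.006,"z": 0,"wx": 0,"wy": 0,"wz": 0,"hand": 0.15}
    - {"x": 0,"y": 0.006,"z": 0,"wx": 0,"wy": 0,"wz": 0,"hand": 0.15}

```text
time: 4.15
tool_pos: [0.6149, 0.1721, 0.139]
tool_rot: [-3.126, -0.007, -0.25]
contact_force: [12.3, 28.9, -4.8]
opening: 0.0235
```

Run:
```python
from h import *
c=cam('wrist');a=viewer.read_camera('wrist');b=viewer.read_camera('top')
q=np.load('q.npy')
x=cv2.resize(b[140:260,120:320],None,fx=2.8,fy=2.8,interpolation=cv2.INTER_CUBIC)
cv2.imwrite('pics/m2.png',np.vstack([a,np.pad(x,((0,0),(0,0),(0,0)))])[300*0:,:,::-1][:756][ -596:])
s=monitor.observe();print(s['tool_pos'],s['contact_force'],s['opening'])
```

```text
[0.61489294 0.17213813 0.13898626] [12.4583135  29.53349195 -3.89956733] 0.023625184823333444
```

View pics/m2.png

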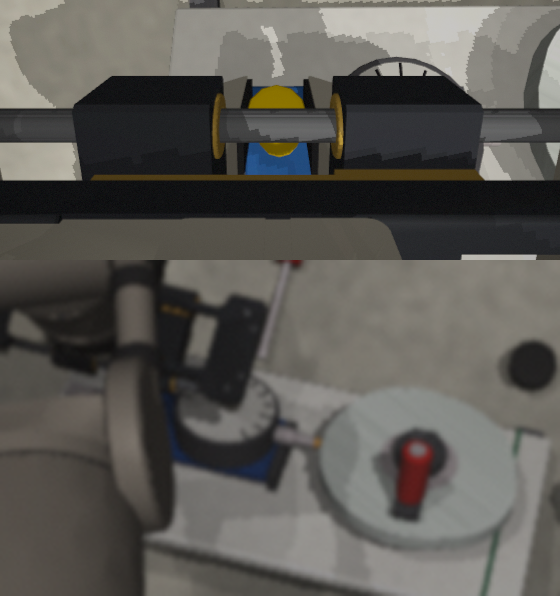

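Emit:
move_arm:
  deltas:
    - {"x": 0,"y": -0.007,"z": 0,"wx": 0,"wy": 0,"wz": 0,"hand": 0.15}
    - {"x": 0,"y": -0.007,"z": 0,"wx": 0,"wy": 0,"wz": 0,"hand": 0.55}
    - {"x": 0,"y": -0.007,"z": 0,"wx": 0,"wy": 0,"wz": 0,"hand": 0.55}
    - {"x": 0,"y": -0.007,"z": 0,"wx": 0,"wy": 0,"wz": 0,"hand": 0.55}
    - {"x": -0.01,"y": -0.007,"z": -0.05,"wx": 0,"wy": 0,"wz": 0,"hand": 0.55}
    - {"x": -0.04,"y": -0.007,"z": -0.1,"wx": 0,"wy": 0,"wz": 0,"hand": 0.55}
    - {"x": -0.08,"y": 0.04,"z": -0.12,"wx": 0,"wy": 0,"wz": 0,"hand": 0.55}
    - {"x": -0.1,"y": 0.1,"z": -0.12,"wx": 0,"wy": 0,"wz": 0,"hand": 0.55}

```text
time: 5.25
tool_pos: [0.4905, 0.0944, 0.2594]
tool_rot: [-3.141, -0.003, -0.249]
contact_force: [1.5, -1.0, 0.0]
opening: 0.051
```

Run:
```python
from h import *
q=np.load('q.npy');p=han(q,.086)
delta([p[0]-.03,p[1]+.03,.29],q[2])
c=cam('wrist');a=viewer.read_camera('wrist');b=viewer.read_camera('top')
cv2.imwrite('pics/w3.png',a[:,:,::-1]);cv2.imwrite('pics/t3.png',b[:,:,::-1])
print('pred handle 86,104,post100(40in)',proj(c,p),proj(c,han(q,.104)),proj(c,pt(q,0,.215,.1)))
```

```text
t 5.25 d [ 0.0217  0.0888 -0.0306] w [-0.1 -0.2  0.3] F [ 1.5 -1.   0. ] op 0.0510
pred handle 86,104,post100(40in) [455.01692726 123.71146845] [469.35523624 106.6257811 ] [112.83632221  41.33620106]
```

View pics/w3.png

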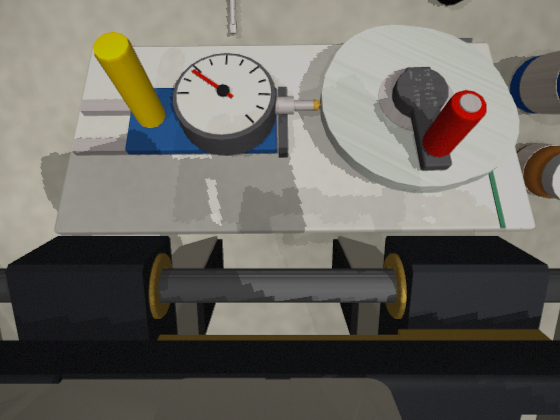

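Emit:
move_arm:
  deltas:
    - {"x": 0.02,"y": 0.055,"z": -0.01,"wx": 0,"wy": 0,"wz": 0,"hand": 0.55}
    - {"x": 0.048,"y": 0.11,"z": 0.0,"wx": 0,"wy": 0,"wz": 0,"hand": 0.55}
    - {"x": 0.058,"y": 0.11,"z": 0.04,"wx": 0,"wy": 0,"wz": 0,"hand": 0.55}
    - {"x": 0.058,"y": 0.11,"z": 0.094,"wx": 0,"wy": 0,"wz": 0,"hand": 0.55}
    - {"x": 0.058,"y": 0.11,"z": 0.094,"wx": 0,"wy": 0,"wz": 0,"hand": 0.55}
    - {"x": 0.058,"y": 0.11,"z": 0.094,"wx": 0,"wy": 0,"wz": 0,"hand": 0.15}
    - {"x": 0.058,"y": 0.11,"z": 0.094,"wx": 0,"wy": 0,"wz": 0,"hand": 0.15}
    - {"x": 0.058,"y": 0.11,"z": 0.094,"wx": 0,"wy": 0,"wz": 0,"hand": 0.15}
  grip_force: 15

```text
time: 6.35
tool_pos: [0.5212, -0.0264, 0.1653]
tool_rot: [-3.141, -0.003, -0.251]
contact_force: [0.1, -0.2, 0.8]
opening: 0.0248
```

Run:
```python
from h import *
q=np.load('q.npy');delta(han(q,.086)-[0,0,.019],q[2])
b=viewer.read_camera('top');a=viewer.read_camera('side')
f=lambda i,x,y:cv2.resize(i[y:y+100,x:x+140],None,fx=4,fy=4,interpolation=cv2.INTER_CUBIC)[:300+100]
x=np.hstack([f(b,140,140),f(a,220,140)]);cv2.imwrite('pics/m4.png',cv2.resize(x,None,fx=.7,fy=.7)[:,:,::-1])
cv2.imwrite('pics/t4.png',b[:,:,::-1])
```

```text
t 6.35 d [-0.0015  0.001   0.0001] w [-0.  -0.2  0.2] F [ 0.1 -0.2  0.8] op 0.0248
```

View pics/m4.png

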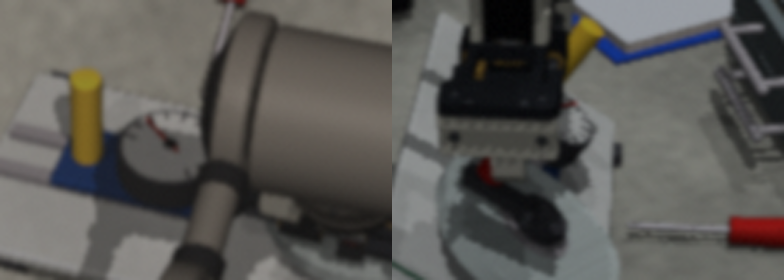

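Emit:
move_arm:
  deltas:
    - {"x": 0,"y": 0,"z": 0,"wx": 0,"wy": 0,"wz": 0,"hand": 0.15}
    - {"x": 0.0006,"y": 0.0087,"z": 0.0004,"wx": 0,"wy": 0,"wz": 0,"hand": 0.15}
    - {"x": 0.0025,"y": 0.0171,"z": 0.0017,"wx": 0,"wy": 0,"wz": 0,"hand": 0.15}
    - {"x": 0.0055,"y": 0.025,"z": 0.0038,"wx": 0,"wy": 0,"wz": 0,"hand": 0.15}
    - {"x": 0.0055,"y": 0.025,"z": 0.0038,"wx": 0,"wy": 0,"wz": 0,"hand": 0.15}

```text
time: 7.08
tool_pos: [0.5208, -0.0528, 0.1611]
tool_rot: [3.141, -0.004, -0.252]
contact_force: [2.7, -1.8, 5.4]
opening: 0.0215
```

```bash
cat >> h.py <<'E'
def look(tag):
    s=monitor.observe();b=viewer.read_camera('top');cv2.imwrite(f'pics/t_{tag}.png',b[:,:,::-1])
    q=np.load('q.npy');ct=cam('top')
    # handle angle from tool
    R=Ro.from_euler('xyz',s['tool_rot']).as_matrix();g=s['tool_pos']-.019*R[:,2]
    d=frame(q[2]).T@(g-[q[0],q[1],.085])*1000
    th=np.degrees(np.arctan2(-d[1],-d[0]))
    # needle: red pixels -> dial plane (w=52)
    h=cv2.cvtColor(b,cv2.COLOR_RGB2HSV).astype(int);m=((h[...,0]<10)|(h[...,0]>170))&(h[...,1]>90)&(h[...,2]>40)
    D=pt(q,0,.150,.052);c0=proj(ct,D).round().astype(int)
    ys,xs=np.nonzero(m);n=frame(q[2])
    C=-ct[1].T@ct[2];P=[]
    for x,y in zip(xs,ys):
        r=ct[1].T@np.linalg.inv(ct[0])@[x,y,1];X=C+r*((D-C)@n[:,2])/(r@n[:,2]);e=n.T@(X-D)*1000
        if np.hypot(*e[:2])<38:P.append([*e[:2],h[y,x,1]])
    P=np.array(P);out=None
    if len(P):
        far=P[np.hypot(P[:,0],P[:,1])>8]
        if len(far):
            f=(far[:,:2]*far[:,2:]).sum(0);out=np.arctan2(f[0],f[1])   # at 0 along +v
    print(tag,'t %.2f'%s['time'],'th %.1f rad %.1f w %.1f'%(th,np.hypot(d[0],d[1]),d[2]),'needle',out,'npix',len(P),'F',np.round(s['contact_force'],1),'op %.4f'%s['opening'])
    return b,P
E
python3 - <<'E'
from h import *
cv2.imwrite('pics/x.png',0*np.zeros((5,5),np.uint8))
b,P=look('a30');print(P.round(0).tolist())
E
```

```text
a30 t 7.08 th 30.6 rad 48.0 w 86.9 needle 0.5984123571859538 npix 4 F [ 2.7 -1.8  5.4] op 0.0215
[[17.0, 24.0, 109.0], [15.0, 21.0, 102.0], [12.0, 18.0, 97.0], [10.0, 16.0, 98.0]]
```

Emit:
move_arm:
  deltas:
    - {"x": 0.0041,"y": 0.0071,"z": 0.0028,"wx": 0,"wy": 0,"wz": 0,"hand": 0.15}
    - {"x": 0.0092,"y": 0.0133,"z": 0.0063,"wx": 0,"wy": 0,"wz": 0,"hand": 0.15}
    - {"x": 0.0151,"y": 0.0183,"z": 0.0103,"wx": 0,"wy": 0,"wz": 0,"hand": 0.15}
    - {"x": 0.0151,"y": 0.0183,"z": 0.0103,"wx": 0,"wy": 0,"wz": 0,"hand": 0.15}

```text
time: 7.62
tool_pos: [0.5315, -0.0739, 0.1506]
tool_rot: [-3.141, -0.005, -0.252]
contact_force: [5.6, -2.3, 3.5]
opening: 0.0216
```

```bash
python3 -c "
from h import *
look('a60')"
```

```text
a60 t 7.62 th 61.9 rad 47.8 w 87.1 needle 1.5790184056376892 npix 2 F [ 5.6 -2.3  3.5] op 0.0216
```

Emit:
move_arm:
  deltas:
    - {"x": 0.0065,"y": 0.0037,"z": 0.0045,"wx": 0,"wy": 0,"wz": 0,"hand": 0.15}
    - {"x": 0.0135,"y": 0.0059,"z": 0.0092,"wx": 0,"wy": 0,"wz": 0,"hand": 0.15}
    - {"x": 0.0206,"y": 0.0067,"z": 0.0141,"wx": 0,"wy": 0,"wz": 0,"hand": 0.15}
    - {"x": 0.0206,"y": 0.0067,"z": 0.0141,"wx": 0,"wy": 0,"wz": 0,"hand": 0.15}

```text
time: 8.18
tool_pos: [0.5501, -0.0849, 0.1364]
tool_rot: [-3.141, -0.005, -0.252]
contact_force: [6.6, 1.6, 2.1]
opening: 0.0215
```

```bash
python3 -c "
from h import *
look('a90')
f=lambda n:cv2.resize(cv2.imread(f'pics/t_{n}.png')[160:230,130:230],None,fx=3.8,fy=3.8,interpolation=cv2.INTER_CUBIC)
cv2.imwrite('pics/m5.png',np.vstack([np.hstack([f('a30'),f('a60')]),np.hstack([f('a90'),f('a90')])]))
"
```

```text
a90 t 8.18 th 93.2 rad 48.2 w 87.1 needle 0.669676141537768 npix 1 F [6.6 1.6 2.1] op 0.0215
```

View pics/m5.png

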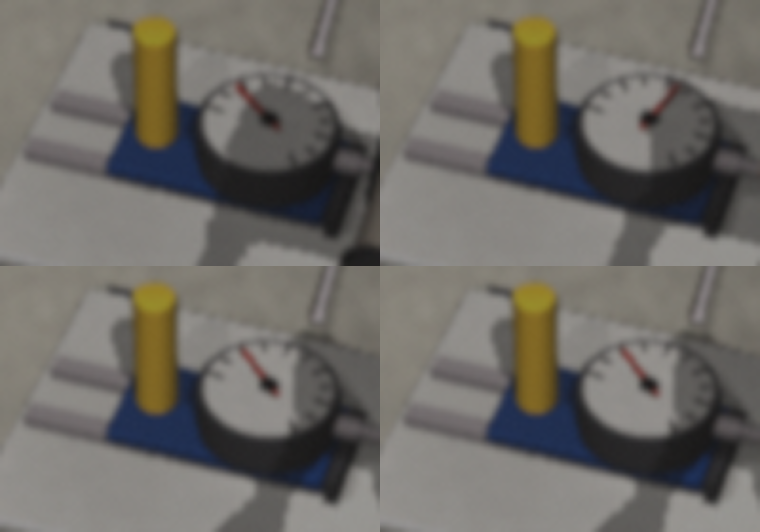

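```bash
cat >> h.py <<'E'
def needle(tag):
    b=cv2.imread(f'pics/t_{tag}.png')[:,:,::-1].astype(float)
    k=4;b=cv2.resize(b[150:235,130:280],None,fx=k,fy=k,interpolation=cv2.INTER_CUBIC)
    red=b[...,0]-(b[...,1]+b[...,2])/2
    hsh=np.array([200.8,191.6]);q=np.load('q.npy');ct=cam('top');n=frame(q[2]);D=pt(q,0,.150,.053)
    C=-ct[1].T@ct[2];Ki=np.linalg.inv(ct[0])
    def tp(x,y):
        r=ct[1].T@Ki@np.array([x,y,1.]);X=C+r*((D-C)@n[:,2])/(r@n[:,2]);return (n.T@(X-D)*1000)[:2]
    o=tp(*hsh);ys,xs=np.nonzero(red>22)
    P=[];W=[]
    for y,x in zip(ys,xs):
        e=tp(130+(x+.5)/k-.5,150+(y+.5)/k-.5)-o;r=np.hypot(*e)
        if 8<r<38:P.append(e);W.append(red[y,x])
    if len(P)<5:print(tag,'no needle');return
    P=np.array(P);W=np.array(W);L=np.hypot(*P.T)>13
    f=(P[L]*W[L,None]).sum(0);a=np.arctan2(f[0],f[1]);print(tag,'needle %.3f'%a,'n',len(P),'rmax %.0f'%np.hypot(*P.T).max(),'mm %.2f'%(a/.4))
    return a
E
python3 -c "
from h import *
for t in('a30','a60','a90'):needle(t)"
```

```text
a30 needle 0.670 n 279 rmax 34 mm 1.67
a60 needle 1.710 n 197 rmax 30 mm 4.27
a90 needle 0.781 n 330 rmax 34 mm 1.95
```

Emit:
move_arm:
  deltas:
    - {"x": 0.0072,"y": -0.0008,"z": 0.0049,"wx": 0,"wy": 0,"wz": 0,"hand": 0.15}
    - {"x": 0.0141,"y": -0.003,"z": 0.0097,"wx": 0,"wy": 0,"wz": 0,"hand": 0.15}
    - {"x": 0.0206,"y": -0.0067,"z": 0.0141,"wx": 0,"wy": 0,"wz": 0,"hand": 0.15}
    - {"x": 0.0206,"y": -0.0067,"z": 0.0141,"wx": 0,"wy": 0,"wz": 0,"hand": 0.15}

```text
time: 8.72
tool_pos: [0.5715, -0.0829, 0.1225]
tool_rot: [-3.14, -0.004, -0.251]
contact_force: [5.6, 2.5, 5.8]
opening: 0.0218
```

```bash
sed -i 's/^    f=(P\[L\]\*W.*$/    f=(P[L]*W[L,None]).sum(0);c=f\/W[L].sum();M=(P[L]-c)*np.sqrt(W[L,None]);d=np.linalg.svd(M,full_matrices=False)[2][0];d*=np.sign(d@c);a=np.arctan2(d[0],d[1]);a+=2*np.pi*(a<-.5);h=np.arctan2(f[0],f[1]);print(tag,"line %.3f hub %.3f"%(a,h),"n",len(P),"rmax %.0f"%np.hypot(*P.T).max(),"mm %.2f"%(a\/.4))/' h.py; python3 -c "
from h import *
for t in('a30','a60','a90'):needle(t)
look('a120');needle('a120')"
```

```text
a30 line 0.684 hub 0.670 n 279 rmax 34 mm 1.71
a60 line 1.784 hub 1.710 n 197 rmax 30 mm 4.46
a90 line 0.777 hub 0.781 n 330 rmax 34 mm 1.94
a120 t 8.72 th 123.7 rad 49.1 w 87.0 needle 0.6043469940319861 npix 1 F [5.6 2.5 5.8] op 0.0218
a120 line 0.650 hub 0.664 n 334 rmax 34 mm 1.62
```

Emit:
move_arm:
  deltas:
    - {"x": 0.0059,"y": -0.005,"z": 0.004,"wx": 0,"wy": 0,"wz": 0,"hand": 0.15}
    - {"x": 0.011,"y": -0.0112,"z": 0.0075,"wx": 0,"wy": 0,"wz": 0,"hand": 0.15}
    - {"x": 0.0151,"y": -0.0183,"z": 0.0103,"wx": 0,"wy": 0,"wz": 0,"hand": 0.15}
    - {"x": 0.0151,"y": -0.0183,"z": 0.0103,"wx": 0,"wy": 0,"wz": 0,"hand": 0.15}

```text
time: 9.28
tool_pos: [0.5902, -0.0688, 0.1123]
tool_rot: [-3.14, -0.003, -0.251]
contact_force: [4.5, 2.0, 6.9]
opening: 0.0213
```

```bash
python3 -c "
from h import *
look('a150');needle('a150')"
```

```text
a150 t 9.28 th 153.3 rad 50.3 w 86.9 needle 0.6027104355655662 npix 2 F [4.5 2.  6.9] op 0.0213
a150 line 0.662 hub 0.671 n 360 rmax 35 mm 1.66
```

Emit:
move_arm:
  deltas:
    - {"x": 0.003,"y": -0.0079,"z": 0.0021,"wx": 0,"wy": 0,"wz": 0,"hand": 0.15}
    - {"x": 0.0049,"y": -0.0163,"z": 0.0034,"wx": 0,"wy": 0,"wz": 0,"hand": 0.15}
    - {"x": 0.0055,"y": -0.025,"z": 0.0038,"wx": 0,"wy": 0,"wz": 0,"hand": 0.15}
    - {"x": 0.0055,"y": -0.025,"z": 0.0038,"wx": 0,"wy": 0,"wz": 0,"hand": 0.15}

```text
time: 9.82
tool_pos: [0.6013, -0.0465, 0.1086]
tool_rot: [-3.141, -0.003, -0.251]
contact_force: [1.7, 0.7, 7.7]
opening: 0.0217
```

```bash
python3 -c "
from h import *
look('a180');needle('a180')"
```

```text
a180 t 9.82 th -177.9 rad 51.3 w 86.7 needle 0.5838291614309126 npix 2 F [1.7 0.7 7.7] op 0.0217
a180 line 0.665 hub 0.725 n 191 rmax 32 mm 1.66
```

Emit:
move_arm:
  deltas:
    - {"x": -0.0006,"y": -0.0087,"z": -0.0004,"wx": 0,"wy": 0,"wz": 0,"hand": 0.15}
    - {"x": -0.0025,"y": -0.0171,"z": -0.0017,"wx": 0,"wy": 0,"wz": 0,"hand": 0.15}
    - {"x": -0.0055,"y": -0.025,"z": -0.0038,"wx": 0,"wy": 0,"wz": 0,"hand": 0.15}
    - {"x": -0.0055,"y": -0.025,"z": -0.0038,"wx": 0,"wy": 0,"wz": 0,"hand": 0.15}

```text
time: 10.38
tool_pos: [0.6022, -0.0212, 0.1121]
tool_rot: [-3.142, -0.003, -0.251]
contact_force: [3.2, -0.7, 6.0]
opening: 0.0213
```

```bash
python3 -c "
from h import *
look('a210');needle('a210')
viewer.read_camera
a=viewer.read_camera('side');w=viewer.read_camera('wrist')
f=lambda n:cv2.resize(cv2.imread(f'pics/t_{n}.png')[150:230,130:250],None,fx=3.3,fy=3.3,interpolation=cv2.INTER_CUBIC)
g=cv2.resize(a[140:220,220:340,::-1],None,fx=3.3,fy=3.3);w=cv2.resize(w,(396,264))[:,:,::-1]
cv2.imwrite('pics/m6.png',np.vstack([np.hstack([f('a180'),f('a210')]),np.hstack([g,w])]))
"
```

```text
a210 t 10.38 th -149.3 rad 52.1 w 86.5 needle None npix 0 F [ 3.2 -0.7  6. ] op 0.0213h.py:73: RuntimeWarning: invalid value encountered in divide
  f=(P[L]*W[L,None]).sum(0);c=f/W[L].sum();M=(P[L]-c)*np.sqrt(W[L,None]);d=np.linalg.svd(M,full_matrices=False)[2][0];d*=np.sign(d@c);a=np.arctan2(d[0],d[1]);a+=2*np.pi*(a<-.5);h=np.arctan2(f[0],f[1]);print(tag,"line %.3f hub %.3f"%(a,h),"n",len(P),"rmax %.0f"%np.hypot(*P.T).max(),"mm %.2f"%(a/.4))
Traceback (most recent call last):
  File "h.py", line 73, in needle
    f=(P[L]*W[L,None]).sum(0);c=f/W[L].sum();M=(P[L]-c)*np.sqrt(W[L,None]);d=np.linalg.svd(M,full_matrices=False)[2][0];d*=np.sign(d@c);a=np.arctan2(d[0],d[1]);a+=2*np.pi*(a<-.5);h=np.arctan2(f[0],f[1]);print(tag,"line %.3f hub %.3f"%(a,h),"n",len(P),"rmax %.0f"%np.hypot(*P.T).max(),"mm %.2f"%(a/.4))
                                                                             ~~~~~~~~~~~~~~~~~~~~~~~~~~~~~~~~~~~~~~~^^^
IndexError: index 0 is out of bounds for axis 0 with size 0
```

Emit:
move_arm:
  deltas:
    - {"x": -0.0041,"y": -0.0071,"z": -0.0028,"wx": 0,"wy": 0,"wz": 0,"hand": 0.15}
    - {"x": -0.0092,"y": -0.0133,"z": -0.0063,"wx": 0,"wy": 0,"wz": 0,"hand": 0.15}
    - {"x": -0.0151,"y": -0.0183,"z": -0.0103,"wx": 0,"wy": 0,"wz": 0,"hand": 0.15}
    - {"x": -0.0216,"y": -0.022,"z": -0.0148,"wx": 0,"wy": 0,"wz": 0,"hand": 0.15}
    - {"x": -0.0286,"y": -0.0242,"z": -0.0196,"wx": 0,"wy": 0,"wz": 0,"hand": 0.15}
    - {"x": -0.0357,"y": -0.025,"z": -0.0245,"wx": 0,"wy": 0,"wz": 0,"hand": 0.15}
    - {"x": -0.0357,"y": -0.025,"z": -0.0245,"wx": 0,"wy": 0,"wz": 0,"hand": 0.15}

```text
time: 11.3
tool_pos: [0.5734, 0.0124, 0.1366]
tool_rot: [-3.14, -0.002, -0.251]
contact_force: [2.1, 2.2, 8.1]
opening: 0.0219
```

```bash
python3 -c "
from h import *
s=monitor.observe();print(s['tool_pos'])
look('a270')"
```

```text
[0.57344928 0.01239961 0.13663463]
a270 t 11.30 th -91.1 rad 51.9 w 86.3 needle None npix 0 F [2.1 2.2 8.1] op 0.0219
```

Emit:
move_arm:
  deltas:
    - {"x": 0,"y": 0,"z": 0,"wx": 0,"wy": 0,"wz": 0,"hand": 0.5}
    - {"x": 0,"y": 0,"z": 0,"wx": 0,"wy": 0,"wz": 0,"hand": 0.5}
    - {"x": 0,"y": 0,"z": 0,"wx": 0,"wy": 0,"wz": 0,"hand": 0.5}
    - {"x": 0,"y": 0,"z": -0.05,"wx": 0,"wy": 0,"wz": 0,"hand": 0.5}
    - {"x": -0.04,"y": -0.02,"z": -0.09,"wx": 0,"wy": 0,"wz": 0,"hand": 0.5}
    - {"x": -0.08,"y": -0.05,"z": -0.12,"wx": 0,"wy": 0,"wz": 0,"hand": 0.5}
    - {"x": -0.097,"y": -0.058,"z": -0.12,"wx": 0,"wy": 0,"wz": 0,"hand": 0.5}
    - {"x": -0.097,"y": -0.058,"z": -0.12,"wx": 0,"wy": 0,"wz": 0,"hand": 0.5}

```text
time: 12.35
tool_pos: [0.4924, 0.0924, 0.2549]
tool_rot: [3.141, 0.001, -0.25]
contact_force: [0.3, -0.6, -0.0]
opening: 0.0459
```

```bash
python3 -c "
from h import *
s=monitor.observe();print(s['tool_pos'],s['time'])
c=cam('wrist');w=viewer.read_camera('wrist');cv2.imwrite('pics/w7.png',w[:,:,::-1]);np.savez('w7.npz',K=c[0],R=c[1],t=c[2])
q=np.load('q.npy');print(proj(c,pt(q,0,.15,.052)))
"
```

```text
[0.49236013 0.09238789 0.2549343 ] 12.35
[222.36708236  92.10716075]
```

View pics/w7.png

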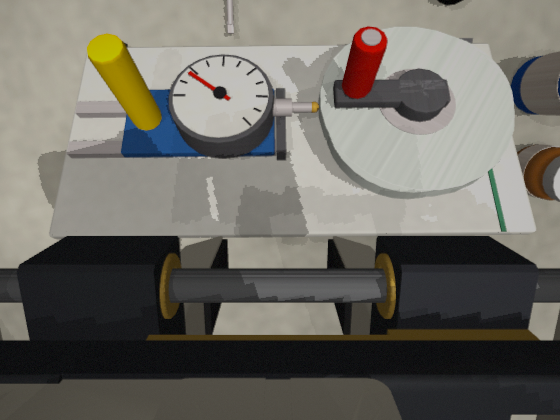

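Emit:
move_arm:
  deltas:
    - {"x": 0.05,"y": 0.03,"z": 0.01,"wx": 0,"wy": 0,"wz": 0,"hand": 0.5}
    - {"x": 0.097,"y": 0.058,"z": 0.04,"wx": 0,"wy": 0,"wz": 0,"hand": 0.5}
    - {"x": 0.097,"y": 0.058,"z": 0.08,"wx": 0,"wy": 0,"wz": 0,"hand": 0.5}
    - {"x": 0.097,"y": 0.058,"z": 0.12,"wx": 0,"wy": 0,"wz": 0,"hand": 0.5}
    - {"x": 0.097,"y": 0.058,"z": 0.12,"wx": 0,"wy": 0,"wz": 0,"hand": 0.15}
    - {"x": 0.097,"y": 0.058,"z": 0.12,"wx": 0,"wy": 0,"wz": 0,"hand": 0.15}
    - {"x": 0.097,"y": 0.058,"z": 0.12,"wx": 0,"wy": 0,"wz": 0,"hand": 0.15}
    - {"x": 0.097,"y": 0.058,"z": 0.12,"wx": 0,"wy": 0,"wz": 0,"hand": 0.15}

```text
time: 13.4
tool_pos: [0.5741, 0.0122, 0.1373]
tool_rot: [-3.14, -0.004, -0.251]
contact_force: [3.3, 2.9, 1.5]
opening: 0.0218
```

Emit:
move_arm:
  deltas:
    - {"x": -0.0072,"y": 0.0008,"z": -0.0049,"wx": 0,"wy": 0,"wz": 0,"hand": 0.15}
    - {"x": -0.0141,"y": 0.003,"z": -0.0097,"wx": 0,"wy": 0,"wz": 0,"hand": 0.15}
    - {"x": -0.0206,"y": 0.0067,"z": -0.0141,"wx": 0,"wy": 0,"wz": 0,"hand": 0.15}
    - {"x": -0.0265,"y": 0.0117,"z": -0.0182,"wx": 0,"wy": 0,"wz": 0,"hand": 0.15}
    - {"x": -0.0292,"y": 0.0146,"z": -0.02,"wx": 0,"wy": 0,"wz": 0,"hand": 0.15}
    - {"x": -0.0292,"y": 0.0146,"z": -0.02,"wx": 0,"wy": 0,"wz": 0,"hand": 0.15}

```text
time: 14.15
tool_pos: [0.5419, 0.0047, 0.1574]
tool_rot: [-3.141, -0.004, -0.251]
contact_force: [1.6, 1.7, 9.0]
opening: 0.021
```

```bash
python3 -c "
from h import *
look('a315')"
```

```text
a315 t 14.15 th -46.7 rad 50.1 w 87.3 needle None npix 0 F [1.6 1.7 9. ] op 0.0210
```

Emit:
move_arm:
  deltas:
    - {"x": 0,"y": 0,"z": 0,"wx": 0,"wy": 0,"wz": 0,"hand": 0.5}
    - {"x": 0,"y": 0,"z": 0,"wx": 0,"wy": 0,"wz": 0,"hand": 0.5}
    - {"x": 0,"y": 0,"z": 0,"wx": 0,"wy": 0,"wz": 0,"hand": 0.5}
    - {"x": 0,"y": 0,"z": -0.05,"wx": 0,"wy": 0,"wz": 0,"hand": 0.5}
    - {"x": -0.04,"y": -0.03,"z": -0.09,"wx": 0,"wy": 0,"wz": 0,"hand": 0.5}
    - {"x": -0.068,"y": -0.073,"z": -0.1,"wx": 0,"wy": 0,"wz": 0,"hand": 0.5}
    - {"x": -0.068,"y": -0.073,"z": -0.1,"wx": 0,"wy": 0,"wz": 0,"hand": 0.5}

```text
time: 15.08
tool_pos: [0.4923, 0.095, 0.2569]
tool_rot: [-3.141, -0.002, -0.248]
contact_force: [0.9, -0.1, -0.4]
opening: 0.0457
```

```bash
cat >> h.py <<'E'
def wlook(tag,new=True):
    if new:
        c=cam('wrist');w=viewer.read_camera('wrist');cv2.imwrite(f'pics/{tag}.png',w[:,:,::-1]);np.savez(f'{tag}.npz',K=c[0],R=c[1],t=c[2])
    z=np.load(f'{tag}.npz');c=(z['K'],z['R'],z['t']);w=cv2.imread(f'pics/{tag}.png')[:,:,::-1].astype(float)
    red=w[...,0]-np.maximum(w[...,1],w[...,2]);q=np.load('q.npy');n=frame(q[2]);D=pt(q,0,.15,.052);C=-c[1].T@c[2]
    def pl(uv,X0):
        uv=np.atleast_2d(uv);r=(c[1].T@np.linalg.inv(c[0])@np.c_[uv,np.ones(len(uv))].T).T
        X=C+r*(((X0-C)@n[:,2])/(r@n[:,2]))[:,None];return (X-X0)@n*1000
    ys,xs=np.nonzero(red>60);E=pl(np.c_[xs,ys],D)[:,:2];k=np.hypot(*E.T)<36;P=E[k]
    m=P.mean(0);d=np.linalg.svd(P-m,full_matrices=False)[2][0];t=(P-m)@d
    d*=np.sign(d@m);a=np.arctan2(d[0],d[1]);a+=2*np.pi*(a<-.5);t=P@d
    print(tag,'NEEDLE %.3f'%a,'mm %.2f'%(a/.4),'n',k.sum(),'range',t.min().round(),t.max().round())
    # handle top/side blob -> direction
    u8=w.astype(np.uint8);B=blob(u8,'r',(300,0,560,260));print(' handle blob',B[0],B[1].round(1),[e.round(1) for e in B[2]])
    return c,w
E
python3 -c "
from h import *
wlook('w7',False)
wlook('w8')"
```

```text
w7 NEEDLE 0.648 mm 1.62 n 145 range -7.0 33.0
 handle blob 1898 [362.4  64.9] [array([374.4,  26.8]), array([352. ,  97.6])]
w8 NEEDLE 0.650 mm 1.62 n 133 range -7.0 32.0
 handle blob 1987 [394.4 109.6] [array([413.4,  75.2]), array([378. , 139.4])]
```

Emit:
move_arm:
  deltas:
    - {"x": 0.04,"y": 0.04,"z": 0.01,"wx": 0,"wy": 0,"wz": 0,"hand": 0.5}
    - {"x": 0.068,"y": 0.073,"z": 0.03,"wx": 0,"wy": 0,"wz": 0,"hand": 0.5}
    - {"x": 0.068,"y": 0.073,"z": 0.065,"wx": 0,"wy": 0,"wz": 0,"hand": 0.5}
    - {"x": 0.068,"y": 0.073,"z": 0.1,"wx": 0,"wy": 0,"wz": 0,"hand": 0.5}
    - {"x": 0.068,"y": 0.073,"z": 0.1,"wx": 0,"wy": 0,"wz": 0,"hand": 0.15}
    - {"x": 0.068,"y": 0.073,"z": 0.1,"wx": 0,"wy": 0,"wz": 0,"hand": 0.15}
    - {"x": 0.068,"y": 0.073,"z": 0.1,"wx": 0,"wy": 0,"wz": 0,"hand": 0.15}
    - {"x": 0.068,"y": 0.073,"z": 0.1,"wx": 0,"wy": 0,"wz": 0,"hand": 0.15}

```text
time: 16.12
tool_pos: [0.5419, 0.0048, 0.1571]
tool_rot: [-3.141, -0.003, -0.251]
contact_force: [1.0, 0.6, 3.3]
opening: 0.0214
```

```bash
python3 -c "
from h import *
q=np.load('q.npy')
T=np.array([[.5208,-.0528,.1611],[.5315,-.0739,.1506],[.5501,-.0849,.1364],[.5715,-.0829,.1225],[.5902,-.0688,.1123],[.6013,-.0465,.1086],[.6022,-.0212,.1121],[.5734,.0124,.1366],[.5741,.0122,.1373],[.5419,.0047,.1574]])
d=(T+[0,0,.019]-[q[0],q[1],.085])@frame(q[2])*1000
r=least_squares(lambda p:np.hypot(d[:,0]-p[0],d[:,1]-p[1])-50,[0,0]);c=r.x;print(c,r.fun.round(1))
print(np.degrees(np.arctan2(-(d[:,1]-c[1]),-(d[:,0]-c[0]))).round(1)%360)
delta(monitor.observe()['tool_pos'])
"
```

```text
[1.37890592 1.79872937] [ 0.1  0.  -0.  -0.1 -0.  -0.   0.   0.1  0.  -0.3]
[ 31.6  61.6  91.5 121.2 150.9 180.1 209.7 270.4 270.2 315.8]
t 16.12 d [0. 0. 0.] w [0. 0. 0.] F [1.  0.6 3.3] op 0.0214
```

Emit:
move_arm:
  deltas:
    - {"x": 0.0085,"y": -0.0079,"z": 0.0059,"wx": 0,"wy": 0,"wz": 0,"hand": 0.15}
    - {"x": 0.0185,"y": -0.0129,"z": 0.0127,"wx": 0,"wy": 0,"wz": 0,"hand": 0.15}
    - {"x": 0.0292,"y": -0.0146,"z": 0.02,"wx": 0,"wy": 0,"wz": 0,"hand": 0.15}
    - {"x": 0.0399,"y": -0.0129,"z": 0.0273,"wx": 0,"wy": 0,"wz": 0,"hand": 0.15}
    - {"x": 0.0498,"y": -0.0079,"z": 0.0341,"wx": 0,"wy": 0,"wz": 0,"hand": 0.15}
    - {"x": 0.0584,"y": 0,"z": 0.0399,"wx": 0,"wy": 0,"wz": 0,"hand": 0.15}
    - {"x": 0.0584,"y": 0,"z": 0.0399,"wx": 0,"wy": 0,"wz": 0,"hand": 0.15}
    - {"x": 0.0584,"y": 0,"z": 0.0399,"wx": 0,"wy": 0,"wz": 0,"hand": 0.15}

```text
time: 17.12
tool_pos: [0.5994, -0.0102, 0.1165]
tool_rot: [3.142, -0.005, -0.252]
contact_force: [6.6, -1.8, -1.8]
opening: 0.0215
```

```bash
cat >> h.py <<'E'
def ang():
    s=monitor.observe();q=np.load('q.npy');R=Ro.from_euler('xyz',s['tool_rot']).as_matrix();g=s['tool_pos']-.019*R[:,2]
    d=frame(q[2]).T@(g-[q[0],q[1],.085])*1000-[1.38,1.8,0];print('t %.2f theta %.1f r %.1f w %.1f'%(s['time'],np.degrees(np.arctan2(-d[1],-d[0]))%360,np.hypot(*d[:2]),d[2]))
E
python3 -c "
from h import *
ang()"
```

```text
t 17.12 theta 223.7 r 50.3 w 87.0
```

Emit:
move_arm:
  deltas:
    - {"x": 0,"y": 0,"z": 0,"wx": 0,"wy": 0,"wz": 0,"hand": 0.5}
    - {"x": 0,"y": 0,"z": 0,"wx": 0,"wy": 0,"wz": 0,"hand": 0.5}
    - {"x": 0,"y": 0,"z": 0,"wx": 0,"wy": 0,"wz": 0,"hand": 0.5}
    - {"x": 0,"y": 0,"z": -0.05,"wx": 0,"wy": 0,"wz": 0,"hand": 0.5}
    - {"x": -0.04,"y": -0.02,"z": -0.09,"wx": 0,"wy": 0,"wz": 0,"hand": 0.5}
    - {"x": -0.08,"y": -0.05,"z": -0.13,"wx": 0,"wy": 0,"wz": 0,"hand": 0.5}
    - {"x": -0.126,"y": -0.073,"z": -0.14,"wx": 0,"wy": 0,"wz": 0,"hand": 0.5}
    - {"x": -0.126,"y": -0.073,"z": -0.14,"wx": 0,"wy": 0,"wz": 0,"hand": 0.5}

```text
time: 18.12
tool_pos: [0.4917, 0.0945, 0.2574]
tool_rot: [-3.141, -0.002, -0.248]
contact_force: [0.6, -0.4, 0.0]
opening: 0.0455
```

```bash
python3 -c "
from h import *
wlook('w9')"
```

```text
w9 NEEDLE 2.428 mm 6.07 n 154 range -11.0 30.0
 handle blob 1707 [381.7  26.3] [array([394.7,  -4.7]), array([369.2,  56.1])]
```

View pics/w9.png

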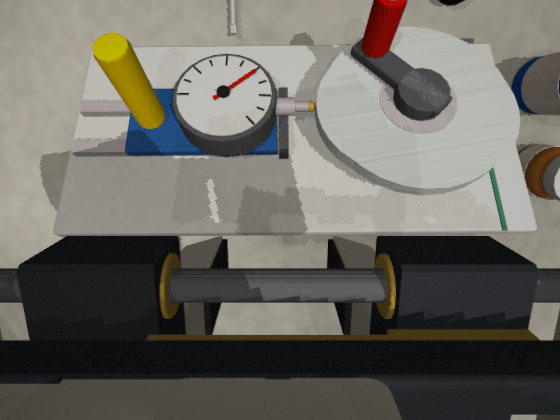

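Emit:
move_arm:
  deltas:
    - {"x": 0.06,"y": 0.035,"z": 0.01,"wx": 0,"wy": 0,"wz": 0,"hand": 0.5}
    - {"x": 0.115,"y": 0.07,"z": 0.03,"wx": 0,"wy": 0,"wz": 0,"hand": 0.5}
    - {"x": 0.126,"y": 0.073,"z": 0.08,"wx": 0,"wy": 0,"wz": 0,"hand": 0.5}
    - {"x": 0.126,"y": 0.073,"z": 0.14,"wx": 0,"wy": 0,"wz": 0,"hand": 0.5}
    - {"x": 0.126,"y": 0.073,"z": 0.14,"wx": 0,"wy": 0,"wz": 0,"hand": 0.5}
    - {"x": 0.126,"y": 0.073,"z": 0.14,"wx": 0,"wy": 0,"wz": 0,"hand": 0.15}
    - {"x": 0.126,"y": 0.073,"z": 0.14,"wx": 0,"wy": 0,"wz": 0,"hand": 0.15}
    - {"x": 0.126,"y": 0.073,"z": 0.14,"wx": 0,"wy": 0,"wz": 0,"hand": 0.15}

```text
time: 19.18
tool_pos: [0.5985, -0.0099, 0.118]
tool_rot: [3.141, -0.004, -0.251]
contact_force: [-0.1, -2.9, 5.5]
opening: 0.0218
```

Emit:
move_arm:
  deltas:
    - {"x": 0,"y": 0,"z": 0,"wx": 0,"wy": 0,"wz": 0,"hand": 0.15}
    - {"x": -0.0026,"y": -0.0029,"z": -0.0018,"wx": 0,"wy": 0,"wz": 0,"hand": 0.15}
    - {"x": -0.0055,"y": -0.0056,"z": -0.0038,"wx": 0,"wy": 0,"wz": 0,"hand": 0.15}
    - {"x": -0.0055,"y": -0.0056,"z": -0.0038,"wx": 0,"wy": 0,"wz": 0,"hand": 0.15}
    - {"x": -0.0055,"y": -0.0056,"z": -0.0038,"wx": 0,"wy": 0,"wz": 0,"hand": 0.15}

```text
time: 19.8
tool_pos: [0.5949, -0.0033, 0.1214]
tool_rot: [3.142, -0.005, -0.251]
contact_force: [0.9, -2.2, 6.5]
opening: 0.0217
```

```bash
python3 -c "
from h import *
ang()"
```

```text
t 19.80 theta 234.6 r 49.4 w 87.6
```

Emit:
move_arm:
  deltas:
    - {"x": 0,"y": 0,"z": 0,"wx": 0,"wy": 0,"wz": 0,"hand": 0.5}
    - {"x": 0,"y": 0,"z": 0,"wx": 0,"wy": 0,"wz": 0,"hand": 0.5}
    - {"x": 0,"y": 0,"z": 0,"wx": 0,"wy": 0,"wz": 0,"hand": 0.5}
    - {"x": 0,"y": 0,"z": -0.05,"wx": 0,"wy": 0,"wz": 0,"hand": 0.5}
    - {"x": -0.04,"y": -0.02,"z": -0.09,"wx": 0,"wy": 0,"wz": 0,"hand": 0.5}
    - {"x": -0.08,"y": -0.045,"z": -0.13,"wx": 0,"wy": 0,"wz": 0,"hand": 0.5}
    - {"x": -0.1205,"y": -0.0674,"z": -0.136,"wx": 0,"wy": 0,"wz": 0,"hand": 0.5}
    - {"x": -0.1205,"y": -0.0674,"z": -0.136,"wx": 0,"wy": 0,"wz": 0,"hand": 0.5}

```text
time: 20.8
tool_pos: [0.4918, 0.0943, 0.2567]
tool_rot: [-3.141, -0.001, -0.248]
contact_force: [-1.1, -0.4, -0.1]
opening: 0.0458
```

```bash
python3 -c "
from h import *
wlook('w10')"
```

```text
w10 NEEDLE 1.938 mm 4.84 n 133 range -10.0 30.0
 handle blob 1812 [375.3  31.1] [array([388.6,  -3.9]), array([363.3,  63.1])]
```

Emit:
move_arm:
  deltas:
    - {"x": 0.06,"y": 0.033,"z": 0.01,"wx": 0,"wy": 0,"wz": 0,"hand": 0.5}
    - {"x": 0.115,"y": 0.067,"z": 0.03,"wx": 0,"wy": 0,"wz": 0,"hand": 0.5}
    - {"x": 0.1205,"y": 0.0674,"z": 0.08,"wx": 0,"wy": 0,"wz": 0,"hand": 0.5}
    - {"x": 0.1205,"y": 0.0674,"z": 0.136,"wx": 0,"wy": 0,"wz": 0,"hand": 0.5}
    - {"x": 0.1205,"y": 0.0674,"z": 0.136,"wx": 0,"wy": 0,"wz": 0,"hand": 0.5}
    - {"x": 0.1205,"y": 0.0674,"z": 0.136,"wx": 0,"wy": 0,"wz": 0,"hand": 0.15}
    - {"x": 0.1205,"y": 0.0674,"z": 0.136,"wx": 0,"wy": 0,"wz": 0,"hand": 0.15}
    - {"x": 0.1205,"y": 0.0674,"z": 0.136,"wx": 0,"wy": 0,"wz": 0,"hand": 0.15}

```text
time: 21.85
tool_pos: [0.5945, -0.0031, 0.1217]
tool_rot: [3.141, -0.004, -0.251]
contact_force: [-0.5, -2.4, 6.8]
opening: 0.0213
```

Emit:
move_arm:
  deltas:
    - {"x": 0,"y": 0,"z": 0,"wx": 0,"wy": 0,"wz": 0,"hand": 0.15}
    - {"x": 0.0055,"y": 0.0056,"z": 0.0038,"wx": 0,"wy": 0,"wz": 0,"hand": 0.15}
    - {"x": 0.0101,"y": 0.0123,"z": 0.0069,"wx": 0,"wy": 0,"wz": 0,"hand": 0.15}
    - {"x": 0.0137,"y": 0.0198,"z": 0.0094,"wx": 0,"wy": 0,"wz": 0,"hand": 0.15}
    - {"x": 0.0137,"y": 0.0198,"z": 0.0094,"wx": 0,"wy": 0,"wz": 0,"hand": 0.15}
    - {"x": 0.0137,"y": 0.0198,"z": 0.0094,"wx": 0,"wy": 0,"wz": 0,"hand": 0.15}

```text
time: 22.6
tool_pos: [0.6025, -0.0268, 0.1125]
tool_rot: [3.14, -0.004, -0.251]
contact_force: [-2.7, -4.1, 8.9]
opening: 0.0215
```

```bash
python3 -c "
from h import *
ang()"
```

```text
t 22.60 theta 203.6 r 48.7 w 87.8
```

Emit:
move_arm:
  deltas:
    - {"x": 0,"y": 0,"z": 0,"wx": 0,"wy": 0,"wz": 0,"hand": 0.5}
    - {"x": 0,"y": 0,"z": 0,"wx": 0,"wy": 0,"wz": 0,"hand": 0.5}
    - {"x": 0,"y": 0,"z": 0,"wx": 0,"wy": 0,"wz": 0,"hand": 0.5}
    - {"x": 0,"y": 0,"z": -0.05,"wx": 0,"wy": 0,"wz": 0,"hand": 0.5}
    - {"x": -0.04,"y": -0.03,"z": -0.1,"wx": 0,"wy": 0,"wz": 0,"hand": 0.5}
    - {"x": -0.09,"y": -0.06,"z": -0.13,"wx": 0,"wy": 0,"wz": 0,"hand": 0.5}
    - {"x": -0.134,"y": -0.087,"z": -0.145,"wx": 0,"wy": 0,"wz": 0,"hand": 0.5}
    - {"x": -0.134,"y": -0.087,"z": -0.145,"wx": 0,"wy": 0,"wz": 0,"hand": 0.5}

```text
time: 23.6
tool_pos: [0.492, 0.0947, 0.2572]
tool_rot: [-3.14, -0.003, -0.248]
contact_force: [1.6, -1.3, 0.6]
opening: 0.0463
```

```bash
python3 -c "
from h import *
wlook('w11')"
```

```text
w11 NEEDLE 2.369 mm 5.92 n 154 range -10.0 30.0
 handle blob 1395 [400.5  21.5] [array([415.3,  -5.3]), array([387.4,  45.3])]
```

Emit:
move_arm:
  deltas:
    - {"x": 0.06,"y": 0.04,"z": 0.01,"wx": 0,"wy": 0,"wz": 0,"hand": 0.5}
    - {"x": 0.12,"y": 0.08,"z": 0.03,"wx": 0,"wy": 0,"wz": 0,"hand": 0.5}
    - {"x": 0.134,"y": 0.087,"z": 0.085,"wx": 0,"wy": 0,"wz": 0,"hand": 0.5}
    - {"x": 0.134,"y": 0.087,"z": 0.145,"wx": 0,"wy": 0,"wz": 0,"hand": 0.5}
    - {"x": 0.134,"y": 0.087,"z": 0.145,"wx": 0,"wy": 0,"wz": 0,"hand": 0.5}
    - {"x": 0.134,"y": 0.087,"z": 0.145,"wx": 0,"wy": 0,"wz": 0,"hand": 0.15}
    - {"x": 0.134,"y": 0.087,"z": 0.145,"wx": 0,"wy": 0,"wz": 0,"hand": 0.15}
    - {"x": 0.134,"y": 0.087,"z": 0.145,"wx": 0,"wy": 0,"wz": 0,"hand": 0.15}

```text
time: 24.65
tool_pos: [0.6031, -0.0261, 0.1128]
tool_rot: [3.141, -0.005, -0.251]
contact_force: [0.3, -2.3, 5.7]
opening: 0.0213
```

Emit:
move_arm:
  deltas:
    - {"x": 0,"y": 0,"z": 0,"wx": 0,"wy": 0,"wz": 0,"hand": 0.15}
    - {"x": -0.0016,"y": -0.0038,"z": -0.0011,"wx": 0,"wy": 0,"wz": 0,"hand": 0.15}
    - {"x": -0.0036,"y": -0.0076,"z": -0.0025,"wx": 0,"wy": 0,"wz": 0,"hand": 0.15}
    - {"x": -0.0036,"y": -0.0076,"z": -0.0025,"wx": 0,"wy": 0,"wz": 0,"hand": 0.15}
    - {"x": -0.0036,"y": -0.0076,"z": -0.0025,"wx": 0,"wy": 0,"wz": 0,"hand": 0.15}

```text
time: 25.28
tool_pos: [0.6016, -0.0178, 0.115]
tool_rot: [3.141, -0.005, -0.251]
contact_force: [0.5, -3.8, 7.1]
opening: 0.0217
```

```bash
python3 -c "
from h import *
ang()"
```

```text
t 25.27 theta 214.6 r 49.3 w 88.1
```

Emit:
move_arm:
  deltas:
    - {"x": 0,"y": 0,"z": 0,"wx": 0,"wy": 0,"wz": 0,"hand": 0.5}
    - {"x": 0,"y": 0,"z": 0,"wx": 0,"wy": 0,"wz": 0,"hand": 0.5}
    - {"x": 0,"y": 0,"z": 0,"wx": 0,"wy": 0,"wz": 0,"hand": 0.5}
    - {"x": 0,"y": 0,"z": -0.05,"wx": 0,"wy": 0,"wz": 0,"hand": 0.5}
    - {"x": -0.04,"y": -0.03,"z": -0.1,"wx": 0,"wy": 0,"wz": 0,"hand": 0.5}
    - {"x": -0.09,"y": -0.06,"z": -0.13,"wx": 0,"wy": 0,"wz": 0,"hand": 0.5}
    - {"x": -0.13,"y": -0.0794,"z": -0.1425,"wx": 0,"wy": 0,"wz": 0,"hand": 0.5}
    - {"x": -0.13,"y": -0.0794,"z": -0.1425,"wx": 0,"wy": 0,"wz": 0,"hand": 0.5}

```text
time: 26.28
tool_pos: [0.4924, 0.0943, 0.2571]
tool_rot: [-3.14, -0.002, -0.248]
contact_force: [0.2, -0.3, 0.1]
opening: 0.0458
```

```bash
python3 -c "
from h import *
wlook('w12')
b=viewer.read_camera('top');cv2.imwrite('pics/t12.png',b[:,:,::-1])"
```

```text
w12 NEEDLE 2.599 mm 6.50 n 154 range -11.0 29.0
 handle blob 1568 [389.9  24. ] [array([403.8,  -5.3]), array([377.1,  51.1])]
```

View pics/w12.png

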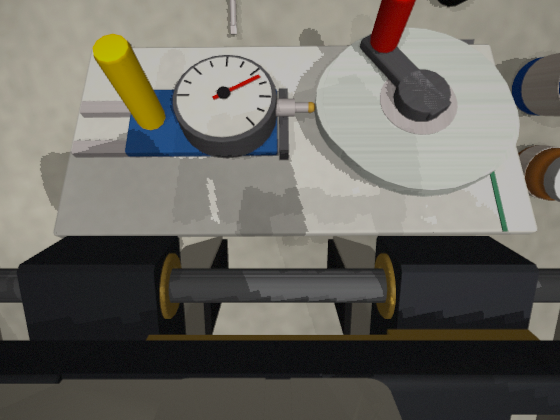

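```bash
python3 -c "
from h import *
for t in('w8','w12'):print(blob(cv2.imread(f'pics/{t}.png')[:,:,::-1].copy(),'y',(0,0,300,160))[1])
print(robot.hand_in())"
```

```text
[129.16140667  79.05019537]
[128.53760529  79.60499398]
the job is handed in; nothing more can be done
None
```

I pushed the indicator in to its stop, found the platen's highest spot, left it under the plunger, let go and handed the job in at about 26 s. No verdict came back.

- **Carriage:** I gripped the yellow post and slid it in. The force then rose to about 32 N with no further movement. The post sat in the same place in the later pictures, to within 1 pixel.
- **Survey of the rim:**
  - I turned the crank right round in about 30 to 45° steps, reading the dial from the top or wrist camera. At 210° the arm hid the dial, so there is no reading there.
  - The false bump is near 60° of crank; there the needle stood about 1.1 rad above the round rim.
  - The high spot showed readings of 2.37 rad at 203.6°, 2.43 at 223.7° and 1.94 at 234.6°, which puts its peak at about 214.4°.
- **Final check:** I left the crank at 214.6° and released it. The needle then read 2.60 rad, the highest of all readings.
- **Disagreement:** My needle readings come out about 0.15 rad low. The round rim read 0.65 instead of about 0.8, and the peak 2.60 instead of about 2.8. The rise between them was 1.95 rad, or 4.9 mm, where 5 mm was expected. That is within the accuracy of the reading.
- **Bystanders:** I did not check the loose things one by one at the end. The hand stayed clear of them throughout.

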